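Idle the lab pump and hold its pressure arm open

ROBOT

A 6-joint arm with a two-finger parallel gripper is mounted at the origin on the work surface. World frame = base frame: x ahead of the robot, y to its left, z up, the work surface at z = 0. Lengths are in mm, angles in rad, forces in N, time in s.
With the tool pointing down it reaches from about 300 to 775 mm from the base axis. Payload 14.6 kg.
Tool frame: the origin (TCP) lies on the mounting face of the last link; the fingertips stand 199 mm ahead of it and the grasp point (between the pads) lies 180 mm ahead of it; z points along the fingers, y is the line along which they close (so a half turn about z gives the same grasp; the last joint's range is limited). The gripper opens to 94 mm and grips with 3 to 60 N. Pads are 16 mm wide; open, the fingers measure 119 mm over their backs; the gripper's body (75 mm by 177 mm) begins 78 mm behind the grasp point.
Start: joints at [1.087, 0.3, 1.521, -0, 1.321, -0.067], TCP at [222.657, 502.906, 404.646] pointing down, gripper open.
Joint ranges: [-3.03, 3.03], [-0.79, 2.21], [0.23, 2.52], [-1.04, 4.18], [0, 3.07], [-2.55, 2.55]. Speed limits (rad/s): [2.22, 2.22, 2.57, 3.14, 3.14, 3.14].

INTERFACE

Orientations are given as [roll, pitch, yaw] about the fixed x, y, z axes, in that order (R = Rz(yaw) Ry(pitch) Rx(roll)).
In Python, from cell import manip gives the robot as it stands. The module is installed in compiled form; this text tells all that it offers.
- The arm moves only by the shell command python3 -m creep 'ROWS' [FORCE]. ROWS is a JSON object of lists of equal length, an entry for each row: "slide": the shift along the world's x, y, z in cm, a list of three; "turn": the turn about the world's z in rad; "claw": the opening, from 0 (shut) to 1 (fully open). A call has 1 to 8 rows; each row shifts and turns the commanded pose from where the row before left it; what a row does not reach is not made up. A row lasts 1/8 s, in which the tool goes at most 62.5 mm and 10.7 degrees, less where a joint would pass 70% of its speed; a pose out of reach is approached as far as the arm can. A call with a gripper value outside its range is refused whole. The fingers move at their own pace and stop on an object; FORCE is the grip in N (left out, the last holds). Time passes only in rows, so rows that do not move let the fingers close. It gives the time, the measured TCP pose, the force, the opening and the grip force at its end, in the units of the state.
- manip.read_state(): the state, without advancing time (a new reading comes with each control period).
- manip.camera(name): name is "scene" or "top"; returns (picture, depth): 384x512x3 uint8, red, green, blue; 384x512 float32, mm along the optical axis (not along the pixel's ray), 0 where there is no reading.
- manip.calibration(name): a dict with "intrinsics" (3x3 intrinsics, pixels), "k1" (the pictures are not rectified: a ray, as slopes to the right and down, at radius r is drawn at 1 + k1 r^2 times it, then the intrinsics apply), "pose" (4x4, takes a point from camera to world coordinates). Camera axes: x right, y up, looking along -z (the intrinsics and any distortion apply to the point x, -y, -z); pixel columns grow to the right and rows downward; lengths in mm; the calibration is good to about 2 mm. A picture is of the moment at which its call begins. calibration takes no time and is no camera call.
- manip.sign_off(): hands the job in; it is judged then, once.
Trained networks look in the newest picture that a camera, given by its name, has taken for a name from the list of things; names that differ only in an ending like _2 or _b are one class to them, and where a whole thing is asked for, a point or a joint stands for the part that bears it (a point fixed in the world has none). Each returns a list of dicts, best first, with "score" (0 to 1); they miss things now and then, are a little off and sometimes report something else, mostly with a low value. They report only what shows in the picture. A call takes as long as a camera call.
- manip.cut_out(query, camera): "mask" (384x512 bool, what is visible of it) and "position" ([column, row] in pixels, amid what is visible of it).
The state is a dict: "clock": time; "joints": joint angles; "qd": joint speeds; "effort": joint torques, N m; "eef_pos": TCP position; "eef_rot": TCP orientation; "wrist_force": force on the tool from outside, world axes, zero at the start; "moment": the same for the moment, N m; "finger_gap": finger opening in mm; "finger_force": force on a finger pad.
Only numpy, scipy, OpenCV 4.12 (cv2) and the standard library are available. Lean on these libraries where they do the work, as an engineer would, in place of code of your own. Each camera call takes 0.05 s, during which the arm holds its last target. There are 200 camera calls.

TASK

A fresh tube is about to be threaded through the bench pump. First swing the red-knobbed speed lever on the grey controller to idle, which is upright in line with its green marks; only after that take the pump's blue spring-loaded pressure arm by its orange handle and swing it back, away from the roller wheel, past its click until it is at or nearly at its stop, and finish while still holding it there with the gripper: it springs shut if let go. Leave the jar, the yellow bottle, the test-tube rack and the red bung where they stand.

Things in the scene. Friction and masses are not known exactly. Their poses are not given: they have to be found in the camera images.
- lever (a joint): angle (rad) of the speed lever (steel rod, red knob) on the grey controller box (130 x 95 x 48 mm, fixed to the table). 0 = upright = idle, in line with the green marks; positive leans to the controller's +x (away from the robot at yaw 0); range -0.85 to 0.85. Starts at 0.35 or more. About 2 N at the knob moves it; it stays where left.
- knob (a point): centre of the red knob (a round disc 28 mm across and 26 mm wide along the pivot axis) at the lever's free end, 85 mm from the lever's pivot. The lever turns about the controller's y axis; the two dark cheeks beside the lever reach 80 mm above the table, so the knob stands free above them.
- lever_pivot (a point): fixed point on the lever's pivot, 55 mm above the table, in the middle of the controller; its x axis is the direction in which the lever leans at positive angles, y the pivot's axis, z up. The controller may stand left or right of the pump and at any yaw up to about 0.45 rad.
- tensioner (a joint): angle (rad) of the blue pressure arm: 0 = sprung shut by the roller wheel (start); grows counter-clockwise from above to a stop at 0.62. The click (brass pawl riding over the red tooth) peaks at 0.36 and is past by 0.48. The spring always drives it back to 0, even past the click. Push at the handle, square to the arm: 6 N at first, up to about 10 N at the click, 9 N at the stop.
- handle (a point): centre of the orange upright round handle (18 mm across, 50 mm tall, from 90 to 140 mm above the table) at the arm's free end, 110 mm from the arm's pivot. The blue arm under it lies 71 to 85 mm above the table; the roller wheel and pawl are no higher than 90 mm. It moves with the arm.
- pivot (a point): fixed point on the arm's vertical hinge, 115 mm above the table (the handle centre's height), on the white pump (210 x 210 mm, deck 60 mm high, fixed to the table). Axes are the pump's, yaw up to 0.45. At joint angle a the handle lies at (-0.110 cos a, -0.110 sin a, 0) in this frame: at 0 towards -x, opening towards -y. The roller wheel is on the +y side.
- jar_mid (a point): centre of a glass jar with a brass-coloured lid, 72 mm across, 90 mm tall; bystander, not to be moved
- squeezy_mid (a point): centre of a yellow bottle with a green cap, 58 mm across, 140 mm tall; bystander, not to be moved
- rack_mid (a point): centre of an empty wooden test-tube rack, 70 x 220 mm (its own y is the long way), 82 mm tall, beyond the pump and controller; bystander, not to be moved
- bung_mid (a point): centre of a small tapered red bung, 32 mm across, 26 mm tall, nearer the robot than the pump and controller; bystander, not to be moved

How it is judged (in metres and radians):
On the way, in this order (a step that is already met when the one before it is completed fails the run):
1. the speed lever stands at idle (within 0.14 rad of upright) while the pressure arm is still shut (value of joint lever between -0.14 and 0.14 rad and value of joint tensioner below 0.15 rad), for 0.3 s.
2. the pressure arm is past its click (beyond 0.48 rad) (value of joint tensioner above 0.48 rad), for 0.2 s.
At the end, for the whole second after the job is handed in: The lever is within 0.14 rad of upright; the pressure arm is held past its click, beyond 0.48 rad (its stop is at 0.62), at rest, with the fingers bearing on it with more than 2 N (value of joint lever between -0.14 and 0.14 rad and value of joint tensioner above 0.48 rad and contact force between tensioner and the fingers above 2 N and velocity of joint tensioner between -0.1 and 0.1 rad/s); the arm keeps its last pose, push and grip.
It fails at once if the pressure arm is swung open (beyond 0.2 rad) while the lever is away from idle (more than 0.2 rad from upright) (value of joint tensioner above 0.2 rad and (value of joint lever above 0.2 rad or value of joint lever below -0.2 rad)).
It fails at once if a bystander is moved more than 30 mm (distance of any of jar_mid, squeezy_mid, rack_mid, bung_mid from where it was at the start of the episode above 0.03 m).
It also fails if it takes over 54 s, if anything falls off the work surface, if the arm or the gripper's body presses on something with over 40 N, if the wrist force passes 120 N, or if a joint passes its speed limit or range.

## Working session

There is one attempt and no reset: what is moved stays moved. The work goes in short steps, Python scripts to look and compute and a shell command to move; the robot and the scene stay as the last step left them, time stands still between calls to the robot, and variables do not carry over. Pictures are saved under pics/ and viewed, at most 10 in all, crops included, and the job is handed in when it is done.

```bash
mkdir -p pics; cat > h.py <<'E'
import numpy as np, cv2
from cell import manip
def world(cam,px,depth):
    c=manip.calibration(cam);K=np.array(c["intrinsics"]);T=np.array(c["pose"])
    px=np.atleast_2d(np.array(px,float));d=np.atleast_1d(depth)
    u=cv2.undistortPoints(px[:,None],K,np.array([c["k1"],0,0,0,0.]))[:,0]
    P=np.c_[u[:,0]*d,-u[:,1]*d,-d]
    return P@T[:3,:3].T+T[:3,3]
def cloud(cam,mask,dep):
    r,c=np.nonzero(mask&(dep>0));return world(cam,np.c_[c,r],dep[r,c])
E
python3 - <<'E'
from h import *
ims=[]
D={}
for cam in("scene","top"):
    im,d=manip.camera(cam);cv2.imwrite(f"pics/{cam}0.png",im[:,:,::-1]);D[cam]=d
    print(cam,np.round(manip.calibration(cam)["pose"],2).tolist())
    for q in("knob","handle","lever","tensioner","jar_mid","squeezy_mid","rack_mid","bung_mid"):
        for r in manip.cut_out(q,cam)[:2]:
            P=cloud(cam,r["mask"],d)
            if len(P): print(q,round(r["score"],2),np.round(r["position"]),len(P),"med",np.round(np.median(P,0)),"lo",np.round(np.percentile(P,3,axis=0)),"hi",np.round(np.percentile(P,97,axis=0)))
print(manip.read_state())
E
```

```text
scene [[0.5, -0.53, 0.69, 1342.61], [0.87, 0.32, -0.38, -425.01], [-0.02, 0.78, 0.62, 835.38], [0.0, 0.0, 0.0, 1.0]]
knob 0.67 [304. 177.] 99 med [557. 189. 131.] lo [522. 179.  72.] hi [568. 201. 143.]
handle 0.87 [206. 238.] 468 med [ 582. -161.   85.] lo [ 511. -211.   59.] hi [ 627. -138.  135.]
lever 0.63 [306. 184.] 85 med [560. 189. 133.] lo [531. 179.  85.] hi [569. 201. 143.]
tensioner 0.57 [205. 233.] 488 med [ 578. -158.   85.] lo [ 481. -213.   59.] hi [ 627. -128.  138.]
tensioner 0.5 [210. 240.] 4694 med [ 600. -166.   60.] lo [ 460. -267.   16.] hi [676. -58.  90.]
jar_mid 0.78 [374. 180.] 581 med [587. 447.  61.] lo [548. 430.   8.] hi [606. 485.  92.]
squeezy_mid 0.82 [103. 286.] 988 med [ 610. -460.   79.] lo [ 587. -486.    8.] hi [ 619. -434.  140.]
rack_mid 0.57 [272. 287.] 3312 med [803. -79.  21.] lo [ 739. -179.    1.] hi [830.  33.  84.]
bung_mid 0.49 [224. 202.] 74 med [399. -28.  25.] lo [380. -38.   6.] hi [408. -14.  29.]
top [[-0.02, 0.98, -0.18, 316.74], [-1.0, -0.02, 0.0, -14.76], [0.0, 0.18, 0.98, 1510.41], [0.0, 0.0, 0.0, 1.0]]
handle 0.84 [305. 196.
[... 823 characters left out ...]
i [ 622. -136.  140.]
{'clock': 0.9, 'joints': array([ 1.08740504e+00,  2.99854502e-01,  1.52099354e+00,  1.84841306e-05,
        1.32071353e+00, -6.65995488e-02]), 'qd': array([-0.00096542,  0.00066134, -0.00038529, -0.00067955, -0.00159258,
       -0.00087491]), 'effort': array([-4.88846672e-04, -5.31655097e+01, -3.52913868e+01,  7.09246262e-02,
        2.11792777e-02,  3.12852694e-05]), 'eef_pos': array([222.64969344, 502.90097938, 404.67328288]), 'eef_rot': array([ 3.14156045e+00, -1.58011657e-05,  2.72479634e+00]), 'wrist_force': array([-0.25776466, -0.52147388, -0.72187782]), 'moment': array([-0.01367422,  0.00958905, -0.00045374]), 'finger_force': 0.0, 'finger_gap': 93.63421163948047}
```

```bash
python3 - <<'E'
from h import *
for cam in("scene","top"):
    im,d=manip.camera(cam);hsv=cv2.cvtColor(im,cv2.COLOR_RGB2HSV)
    H,S,V=[hsv[:,:,i].astype(int) for i in range(3)]
    np.save(f"{cam}.npy",d)
    for n,m in dict(red=((H<5)|(H>172))&(S>130)&(V>60),orange=(H>=6)&(H<17)&(S>170)&(V>100),blue=(H>98)&(H<125)&(S>110)&(V>50),green=(H>40)&(H<85)&(S>90)).items():
        k,l,st,ce=cv2.connectedComponentsWithStats(m.astype(np.uint8))
        for i in range(1,k):
            if st[i,4]<8: continue
            P=cloud(cam,l==i,d)
            if len(P): print(cam,n,np.round(ce[i]),st[i,4],"mean",np.round(P.mean(0)),"lo",np.round(P.min(0)),"hi",np.round(P.max(0)))
s=cv2.imread("pics/scene0.png");cv2.imwrite("pics/s1.png",cv2.resize(s[110:310,70:337],(800,600),interpolation=cv2.INTER_CUBIC))
s=cv2.imread("pics/top0.png");cv2.imwrite("pics/t1.png",cv2.resize(s[110:290,150:390],(800,600),interpolation=cv2.INTER_CUBIC))
E
```

```text
scene red [308. 178.] 62 mean [561. 188. 135.] lo [550. 179. 120.] hi [568. 202. 144.]
scene red [284. 187.] 9 mean [469. 163.  51.] lo [464. 159.  48.] hi [473. 169.  53.]
scene red [224. 201.] 57 mean [399. -27.  22.] lo [381. -39.   3.] hi [413. -14.  31.]
scene orange [202. 204.] 16 mean [ 513. -144.  140.] lo [ 505. -150.  136.] hi [ 518. -138.  143.]
scene blue [271.  58.] 774 mean [-1081.  1058.  -118.] lo [-2142.   990.  -408.] hi [-932. 1783.  -77.]
scene blue [345. 109.] 131 mean [110. 722.  49.] lo [ 12. 638.   5.] hi [177. 841.  57.]
scene blue [  9. 143.] 862 mean [-875. -689. -188.] lo [-892. -764. -327.] hi [-855. -649.   31.]
scene blue [318. 136.] 162 mean [184. 521.   2.] lo [116. 484.  -4.] hi [251. 553.   8.]
scene blue [205. 238.] 257 mean [ 589. -175.   83.] lo [ 514. -217.   70.] hi [ 631. -139.   90.]
scene green [296. 185.] 12 mean [509. 183.  76.] lo [481. 176.  55.] hi [519. 207.  85.]
scene green [ 94. 266.] 102 mean [ 595. -461.  137.] lo [ 579. -473.  126.] hi [ 606. -450.  143.]
top red [198. 200.] 34 mean [551. 194. 140.] lo [544. 183. 134.] hi [562. 204. 147.]
top red [265. 250.] 36 mean [392. -22.  25.] lo [382. -32.  20.] hi [402. -11.  33.]
top blue [308. 190.] 107 mean [ 589. -170.   82.] lo [ 531. -208.   73.] hi [ 624. -145.   90.]
top blue [112. 309.] 315 mean [191. 518.  11.] lo [131. 326.  -8.] hi [247. 555. 515.]
top blue [ 43. 344.] 28 mean [ 68. 755.  56.] lo [ 40. 742.  49.] hi [ 98. 767.  60.]
top green [395. 185.] 45 mean [ 589. -456.  137.] lo [ 577. -466.   97.] hi [ 609. -444.  143.]
top green [484. 357.] 328 mean [   3. -755.   91.] lo [ -33. -795.   81.] hi [  37. -720.   99.]
```

View pics/s1.png

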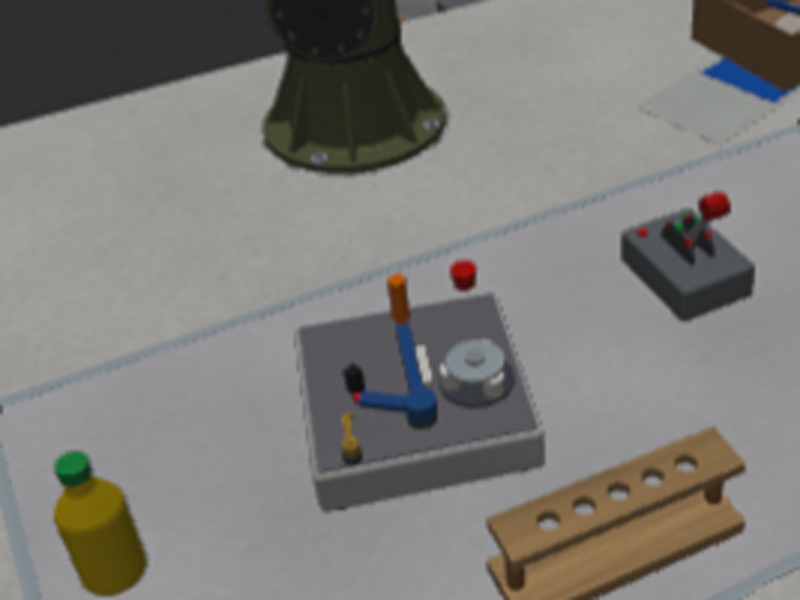

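View pics/t1.png

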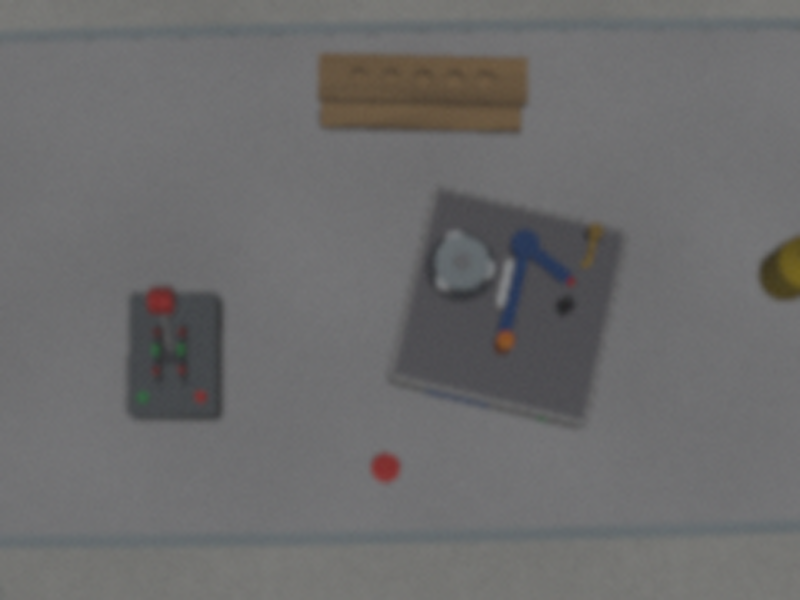

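The scene view shows the handle at crop (398,295), the knob at (713,205) leaning away from the robot, and the bung at (463,273). The top view shows the handle at crop (505,342), the arm pivot at (525,243), the knob at (162,300), and the controller nearly square to the axes.

```bash
python3 - <<'E'
from h import *
cam="top";d=np.load("top.npy")
r,c=np.indices(d.shape);W=world(cam,np.c_[c.ravel(),r.ravel()],d.ravel()).reshape(384,512,3)
ok=d>0
def rect(m,n):
    P=W[m][:,:2].astype(np.float32);k=cv2.minAreaRect(P);print(n,len(P),k,P.mean(0))
m=ok&(abs(W[...,0]-505)<100)&(abs(W[...,1]-190)<70)
rect(m&(abs(W[...,2]-48)<8),"ctrl")
m=ok&(abs(W[...,0]-560)<160)&(abs(W[...,1]+160)<150)
rect(m&(abs(W[...,2]-60)<7),"deck")
C=np.array(manip.calibration(cam)["pose"])[:3,3]
def ray(px,z,cam=cam):
    C=np.array(manip.calibration(cam)["pose"])[:3,3];p=world(cam,px,1000.)[0];t=(z-C[2])/(p[2]-C[2]);return np.round(C+t*(p-C),1)
g=lambda u,v:(150+u*.3,110+v*.3)
print("handle",ray(g(505,342),138),"pivot",ray(g(525,242),90),"knob",ray(g(162,300),140),"green",ray(g(156,350),82),ray(g(181,350),82))
s=lambda u,v:(70+u/3,110+v/3)
print("scene handle top",ray(s(398,279),140,"scene"),"knob",ray(s(714,206),135,"scene"),"pivot",ray(s(422,403),88,"scene"))
E
```

```text
ctrl 797 ((511.6711120605469, 196.28140258789062), (95.40306091308594, 126.54329681396484), 89.87860870361328) [507.1535  192.95026]
deck 2758 ((555.3046875, -153.517333984375), (210.33847045898438, 206.5852813720703), 75.23531341552734) [ 546.8416  -153.62791]
handle [ 504.1 -140.9  138. ] pivot [ 612.7 -169.2   90. ] knob [551.1 191.9 140. ] green [509.9 206.3  82. ] [509.5 180.9  82. ]
scene handle top [ 512.4 -141.5  140. ] knob [563.7 186.6 135. ] pivot [ 624.6 -172.8   88. ]
```

```bash
python3 -m creep '{"slide":[[3.9,-3.9,0],[3.9,-3.9,0],[4,-3.9,0],[4,-3.9,0],[4,-3.9,0],[4,-3.9,0],[4,-3.9,0],[3.9,-3.8,0]],"turn":[-0.144,-0.144,-0.144,-0.144,-0.144,-0.144,-0.145,-0.145],"claw":[1,1,1,1,1,1,1,1]}' 15; python3 -c "
from h import *
print(manip.read_state()['eef_rot'])"
```

```text
clock: 2.0
eef_pos: [540.8, 190.4, 404.8]
eef_rot: [3.141, -0.0, 1.566]
wrist_force: [0.8, 1.3, 0.4]
finger_gap: 94.0
finger_force: 0.0
[ 3.14136987e+00 -1.44304286e-04  1.56582212e+00]
```

```bash
python3 -m creep '{"slide":[[0.2,0.1,-3],[0,0,-3],[0,0,-3.2],[0,0,0],[0,0,0],[0,0,0],[0,0,0],[0,0,0]],"turn":[0,0,0,0,0,0,0,0],"claw":[1,1,1,0.34,0.34,0.34,0.34,0.34]}' 15; python3 - <<'E'
from h import *
im,_=manip.camera("scene");cv2.imwrite("pics/s2.png",cv2.resize(im[60:260,200:467,::-1],(800,600),interpolation=cv2.INTER_CUBIC))
E
```

```text
clock: 3.0
eef_pos: [541.9, 192.9, 313.4]
eef_rot: [3.14, -0.0, 1.571]
wrist_force: [6.9, 0.8, 4.2]
finger_gap: 47.2
finger_force: 2.9
```

View pics/s2.png

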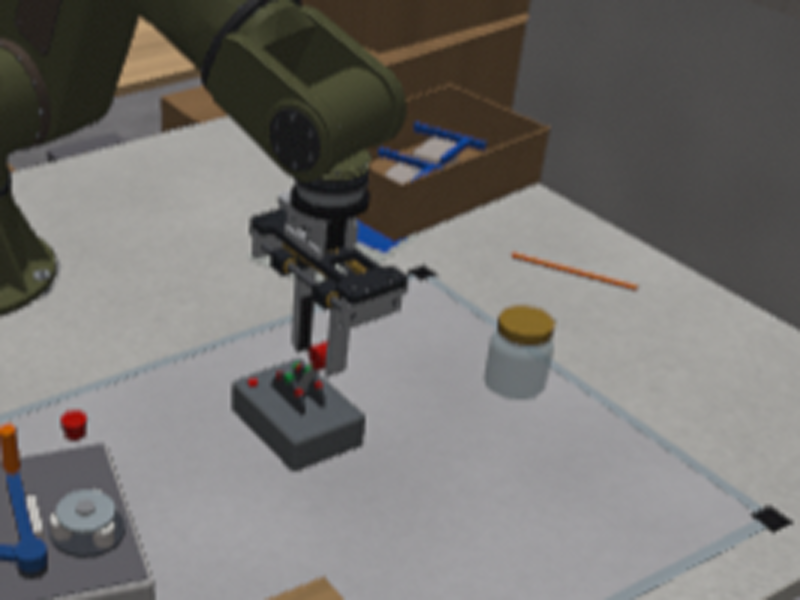

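The knob (crop (320,355)) is between the fingers. Next I carry it to upright.

```bash
python3 -m creep '{"slide":[[0,0,0],[-0.8,0,0.3],[-0.8,0,0.2],[-0.8,0,0.2],[-0.7,0,0],[0,0,0],[0,0,0],[0,0,0]],"turn":[0,0,0,0,0,0,0,0],"claw":[0.33,0.33,0.33,0.33,0.32,0.32,0.32,0.32]}' 15; python3 - <<'E'
from h import *
im,_=manip.camera("scene");cv2.imwrite("pics/s3.png",cv2.resize(im[140:215,260:360,::-1],(800,600),interpolation=cv2.INTER_CUBIC))
E
```

```text
clock: 4.05
eef_pos: [510.7, 192.9, 319.4]
eef_rot: [-3.141, 0.0, 1.571]
wrist_force: [0.5, -0.5, -0.5]
finger_gap: 30.0
finger_force: 0.0
```

View pics/s3.png

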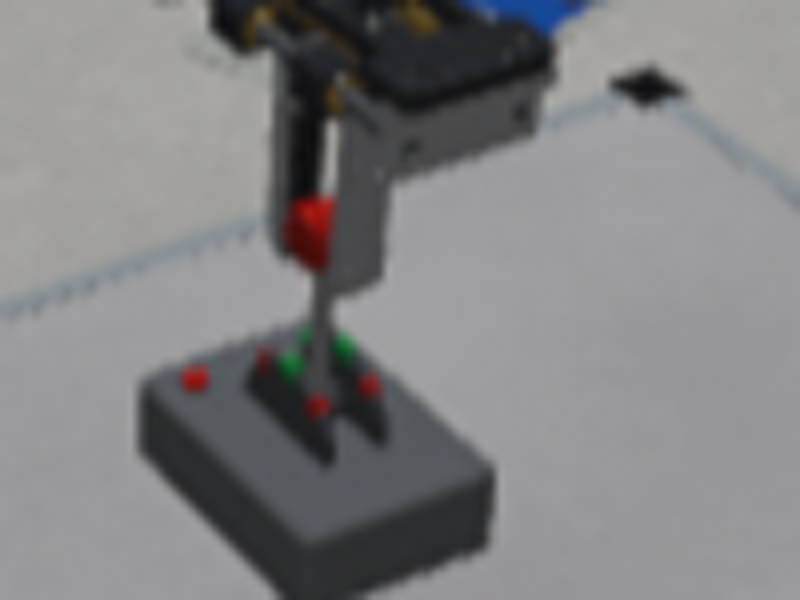

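```bash
python3 -m creep '{"slide":[[0,0,0],[0,0,3],[0,0,3],[0,-4,0],[0,-5,0],[0,-5,0],[0,-5,0],[0,-5,0]],"turn":[0,0,0,-0.17,-0.17,-0.17,-0.17,-0.17],"claw":[0.6,0.8,1,1,1,1,1,1]}' 15; python3 - <<'E'
from h import *
for cam in("top","scene"):
    im,d=manip.camera(cam);hsv=cv2.cvtColor(im,cv2.COLOR_RGB2HSV);H,S,V=[hsv[:,:,i].astype(int) for i in range(3)]
    for n,m in dict(red=((H<5)|(H>172))&(S>130)&(V>60),green=(H>40)&(H<85)&(S>70),orange=(H>=6)&(H<17)&(S>150)&(V>80)).items():
        k,l,st,ce=cv2.connectedComponentsWithStats(m.astype(np.uint8))
        for i in range(1,k):
            if st[i,4]<4: continue
            P=cloud(cam,l==i,d)
            if len(P): print(cam,n,np.round(ce[i],1),st[i,4],"mean",np.round(P.mean(0)),"lo",np.round(P.min(0)),"hi",np.round(P.max(0)))
    c=manip.calibration(cam);K=np.array(c["intrinsics"]);T=np.linalg.inv(np.array(c["pose"]))
    for a in(-.14,0,.14):
        p=T[:3,:3]@[511+85*np.sin(a),193,55+85*np.cos(a)]+T[:3,3];p*=[1,-1,-1]
        print(cam,a,cv2.projectPoints(p,np.zeros(3),np.zeros(3),K,np.array([c["k1"],0,0,0]))[0].ravel())
    if cam=="scene":cv2.imwrite("pics/s4.png",cv2.resize(im[150:270,170:330,::-1],(800,600),interpolation=cv2.INTER_CUBIC))
    else:cv2.imwrite("pics/t4.png",cv2.resize(im[150:270,170:330,::-1],(800,600),interpolation=cv2.INTER_CUBIC))
E
```

```text
clock: 5.1
eef_pos: [510.4, -48.7, 379.8]
eef_rot: [3.141, -0.0, 0.715]
wrist_force: [1.7, 0.4, -0.1]
finger_gap: 93.8
finger_force: 0.0
top red [197.  212.4] 41 mean [509. 195. 151.] lo [501. 185. 144.] hi [520. 205. 156.]
top green [395.3 185.1] 49 mean [ 590. -457.  138.] lo [ 579. -470.   99.] hi [ 608. -445.  149.]
top green [204.  214.5] 8 mean [512. 183.  75.] lo [506. 181.  59.] hi [516. 186.  84.]
top green [192.3 228.9] 9 mean [467. 227.  48.] lo [463. 220.  37.] hi [470. 232.  53.]
top green [484.  356.8] 343 mean [   2. -755.   91.] lo [ -34. -844.   -3.] hi [  37. -719.  100.]
top orange [301. 212.] 17 mean [ 506. -139.  138.] lo [ 501. -146.  127.] hi [ 513. -132.  144.]
top -0.14 [198.17118034 215.90034269]
top 0 [198.15910782 212.22769468]
top 0.14 [198.22531458 208.63599262]
scene red [300.4 168.5] 62 mean [519. 189. 146.] lo [507. 179. 131.] hi [526. 204. 154.]
scene red [284. 187.] 9 mean [468. 164.  51.] lo [461. 159.  48.] hi [473. 168.  54.]
scene red [305.5 187.5] 4 mean [531. 205.  73.] lo [530. 203.  71.] hi [533. 207.  76.]
scene red [299.  190.5] 6 mean [532. 179.  71.] lo [529. 177.  69.] hi [535. 182.  74.]
scene red [224.3 200.9] 57 mean [399. -27.  22.] lo [382. -38.   5.] hi [410. -13.  30.]
scene red [188.4 241.8] 5 mean [ 576. -219.   79.] lo [ 575. -221.   77.] hi [ 577. -216.   82.]
scene green [302.4 183.5] 11 mean [513. 205.  78.] lo [505. 203.  70.] hi [519. 209.  83.]
scene green [295.9 185.4] 11 mean [510. 181.  78.] lo [487. 176.  61.] hi [520. 202.  83.]
scene green [ 94.  265.7] 112 mean [ 595. -461.  137.] lo [ 578. -473.  125.] hi [ 606. -448.  143.]
scene orange [398.5 152. ] 10 mean [456. 714.   5.] lo [438. 706.   1.] hi [474. 720.   9.]
scene orange [202.6 208.9] 71 mean [ 514. -145.  120.] lo [ 504. -151.   94.] hi [ 520. -137.  141.]
scene -0.14 [297.85035928 166.89697342]
scene 0 [299.99417767 168.46839336]
scene 0.14 [302.13925978 170.50121401]
```

View pics/s4.png

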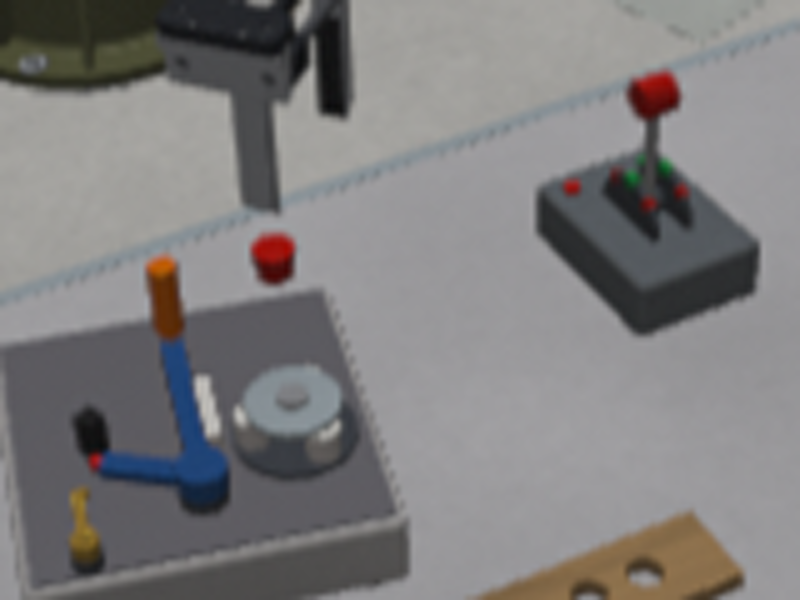

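View pics/t4.png

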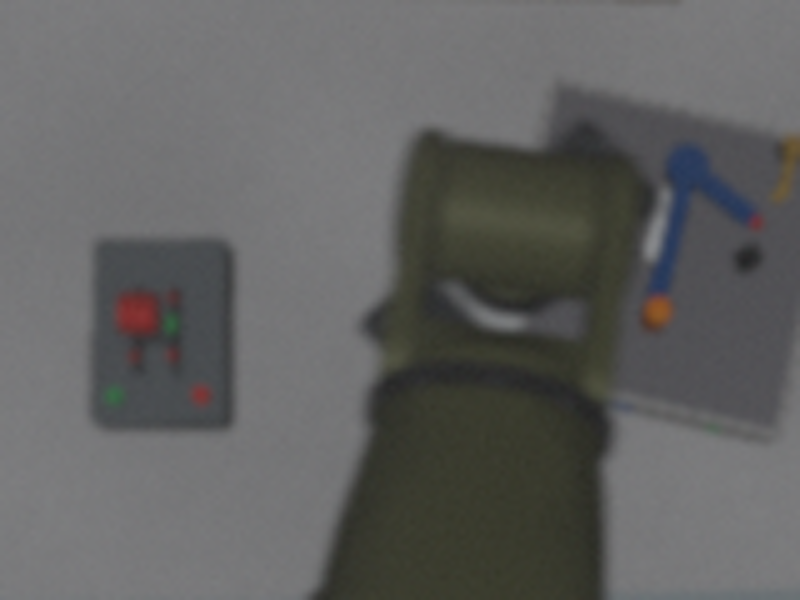

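Both cameras match the upright projection: the knob is at top (197,212) against a predicted (198,212), and at scene (300,168) against (300,168). Next is the handle, at about (508,-141).

```bash
python3 -m creep '{"slide":[[0,-2.3,0],[0,-2.3,0],[-0.1,-2.3,0],[-0.1,-2.3,0],[0,0,-2],[0,0,-2],[0,0,-2],[0,0,-2.2]],"turn":[-0.153,-0.153,-0.153,-0.153,-0.153,-0.155,0,0],"claw":[1,1,1,1,1,1,1,1]}' 30 && python3 -m creep '{"slide":[[0,0,0],[0,0,0],[0,0,0],[0,0,0],[0,0,0],[0,0,0],[0,0,0],[0,0,0]],"turn":[0,0,0,0,0,0,0,0],"claw":[0.5,0.3,0.1,0,0,0,0,0]}' 30
```

```text
clock: 6.2
eef_pos: [508.8, -138.5, 297.1]
eef_rot: [-3.141, -0.0, -0.198]
wrist_force: [0.1, 0.7, -0.3]
finger_gap: 94.1
finger_force: 0.0
clock: 7.2
eef_pos: [508.3, -140.9, 297.7]
eef_rot: [3.136, -0.0, -0.199]
wrist_force: [-9.6, -40.5, -2.7]
finger_gap: 17.7
finger_force: 21.1
```

```bash
python3 -m creep '{"slide":[[-0.2,-0.9,0],[-0.1,-0.8,0],[0,-0.8,0],[0,-0.8,0],[0.1,-0.8,0],[0.1,-0.8,0],[0.2,-0.7,0],[0.2,-0.7,0]],"turn":[0.07,0.07,0.07,0.07,0.07,0.07,0.07,0.07],"claw":[0,0,0,0,0,0,0,0]}' 30 && python3 -m creep '{"slide":[[0,0,0],[0,0,0]],"turn":[0,0],"claw":[0,0]}' 30
python3 - <<'E'
from h import *
p=manip.read_state()["eef_pos"];v=np.array([614.4,-170])-p[:2];print(np.hypot(*v),np.arctan2(v[1],v[0])+.257)
im,d=manip.camera("scene");cv2.imwrite("pics/s5.png",cv2.resize(im[150:270,170:330,::-1],(800,600),interpolation=cv2.INTER_CUBIC))
E
```

```text
clock: 8.2
eef_pos: [510.2, -202.3, 297.5]
eef_rot: [-3.137, 0.006, 0.363]
wrist_force: [-26.5, 2.5, 14.7]
finger_gap: 17.8
finger_force: 30.0
clock: 8.45
eef_pos: [510.2, -202.2, 297.5]
eef_rot: [-3.138, 0.006, 0.361]
wrist_force: [-27.2, 3.0, 15.9]
finger_gap: 17.5
finger_force: 30.0
109.07753169525506 0.5569608009851901
```

View pics/s5.png

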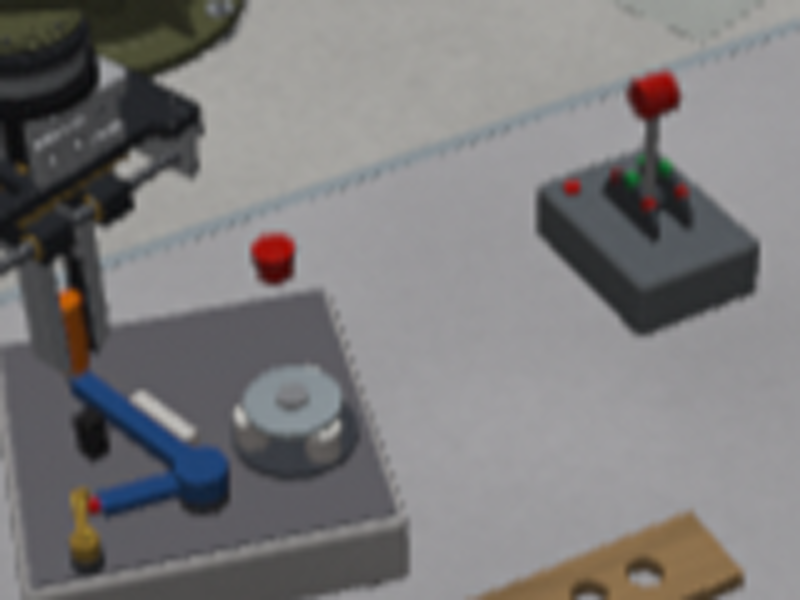

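The arm is open and held: the handle is between the pads at crop (72,330), and the lever is still upright. I'll ease the radial pull and move a little further towards the stop.

```bash
python3 -m creep '{"slide":[[-0.2,-0.1,0],[0,-0.2,0],[0,0,0],[0,0,0]],"turn":[0,0,0,0],"claw":[0,0,0,0]}' 30
python3 - <<'E'
from h import *
v0=None
im,d=manip.camera("scene");t,_=manip.camera("top")
im2=cv2.resize(im[200:265,165:235,::-1],(400,372),interpolation=cv2.INTER_CUBIC);t2=cv2.resize(t[165:235,275:350,::-1],(398,372),interpolation=cv2.INTER_CUBIC)
cv2.imwrite("pics/c6.png",np.hstack([im2,t2]))
# blue arm direction in scene
hsv=cv2.cvtColor(im,cv2.COLOR_RGB2HSV);m=(abs(hsv[...,0].astype(int)-111)<13)&(hsv[...,1]>110)&(hsv[...,2]>50);m[:180]=0;m[:,:160]=0;m[:,240:]=0
P=cloud("scene",m,d);P=P[(P[:,2]>70)&(P[:,2]<92)]
Q=P[(P[:,0]<595)&(P[:,0]>530)&(P[:,1]>-205)];Q=Q[np.abs(np.polyval(np.polyfit(Q[:,0],Q[:,1],1),Q[:,0])-Q[:,1])<8]
print(len(Q),np.arctan(np.polyfit(Q[:,0],Q[:,1],1)[0])+.257)
E
```

```text
clock: 9.0
eef_pos: [509.5, -204.2, 297.5]
eef_rot: [-3.139, 0.001, 0.362]
wrist_force: [-6.9, 10.3, 5.6]
finger_gap: 17.6
finger_force: 30.0
99 0.5438610481383457
```

View pics/c6.png

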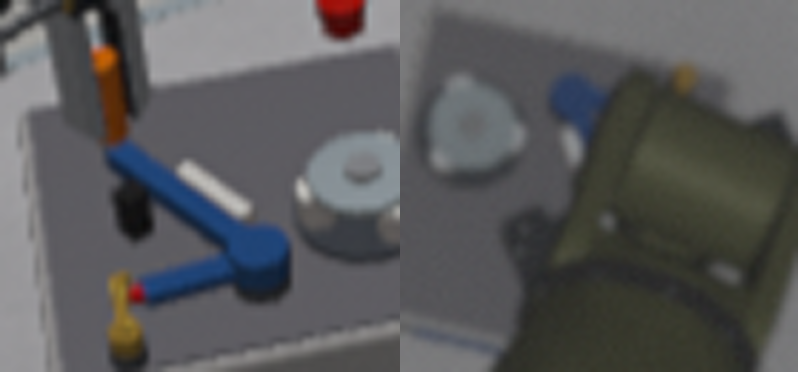

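The arm is at about 0.56, with the handle held at left crop (110,95). The y-force of 10 N is spring load only, so it is short of the stop. I'll nudge it slightly and then hand in.

```bash
python3 -m creep '{"slide":[[0.05,-0.2,0],[0,0,0],[0,0,0],[0,0,0],[0,0,0]],"turn":[0,0,0,0,0],"claw":[0,0,0,0,0]}' 30; python3 -c "
from h import *
print(np.abs(manip.read_state()['qd']).max());print(manip.sign_off())"
```

```text
clock: 9.72
eef_pos: [509.9, -206.3, 297.5]
eef_rot: [-3.139, 0.001, 0.361]
wrist_force: [-6.0, 9.1, 6.4]
finger_gap: 17.7
finger_force: 30.0
0.0015364986613621893
the job is handed in; nothing more can be done
None
```

I swung the lever to idle first, then opened the pressure arm past its click to about 0.58 rad by my estimate (stop at 0.62), and handed the job in with the gripper still holding it at 30 N; no verdict was returned.

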